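# Shut and lock the dust box hatch with its quarter-turn stud

## Robot

A 7-joint arm with a two-finger parallel gripper is mounted at the origin on the work surface. World frame = base frame: x ahead of the robot, y to its left, z up, the work surface at z = 0. Lengths are in mm, angles in rad, forces in N, time in s.
With the tool pointing down it reaches from about 400 to 900 mm from the base axis. Payload 5.5 kg.
Tool frame: the origin (TCP) lies at the very end of the fingers, on their centre line; the grasp point (between the pads) lies env.hold_point_z behind it (env.hold_point_z is the distance from the TCP to the grasp point, in mm); z points along the fingers, y is the line along which they close (so a half turn about z gives the same grasp; the last joint's range is limited). The gripper opens to 92 mm and grips with 3 to 60 N. Pads are 19 mm wide; open, the fingers measure 130 mm over their backs; the gripper's body (75 mm by 190 mm) begins 47 mm behind the grasp point.
Start: joints at [1.513, 0.501, -0.427, 1.55, 0.221, 1.138, -0.21], TCP at [204.995, -616.828, 226.729] pointing down, gripper open.
Joint ranges: [-2.88, 2.88], [-0.31, 2.03], [-1.54, 1.56], [0.2, 2.42], [-1.41, 4.55], [0.19, 2.02], [-2.57, 2.57]. Speed limits (rad/s): [2.57, 2.57, 3.14, 3.14, 3.14, 3.14, 3.14].

## Interface

Orientations are given as a unit quaternion [w, x, y, z].
In Python, from station import env gives the robot as it stands.
- The arm moves only by the shell command python3 -m inch 'ROWS' [FORCE]. ROWS is JSON, a list of rows, each a list of 7 numbers: the shift along the tool's x, y, z in cm, then the turn, a rotation vector about the tool's x, y, z in degrees, then the opening, from 0 (shut) to 1 (fully open). In form: [[x, y, z, wx, wy, wz, claw], ...]. A call has 1 to 5 rows; each row is the pose to reach, as a shift and turn from the pose commanded when the call began, along the tool's axes at that moment; what a row does not reach only later rows make up. A row lasts 1/8 s, in which the tool goes at most 62.5 mm and 10.7 degrees, less where a joint would pass 70% of its speed; a pose out of reach is approached as far as the arm can. A call with a gripper value outside its range is refused whole. The fingers move at their own pace and stop on an object; FORCE is the grip in N (left out, the last holds). Time passes only in rows, so rows that repeat a pose let the fingers close. It gives the time, the measured TCP pose, the force, the opening and the grip force at its end, in the units of the state.
- env.get_obs(): the state, without advancing time (a new reading comes with each control period).
- env.grab_frame(name): name is "scene" or "top"; returns (picture, depth): 384x512x3 uint8, red, green, blue; 384x512 float32, mm along the optical axis (not along the pixel's ray), 0 where there is no reading.
- env.camera_model(name): a dict with "camera_matrix" (3x3 intrinsics, pixels), "k1" (the pictures are not rectified: a ray, as slopes to the right and down, at radius r is drawn at 1 + k1 r^2 times it, then the intrinsics apply), "R" (3x3) and "t" (3): a world point X has camera coordinates R X + t. Camera axes: x right, y down, z forward; pixel columns grow to the right and rows downward; lengths in mm; the calibration is good to about 2 mm. A picture is of the moment at which its call begins. camera_model takes no time and is no camera call.
- env.finish_job(): hands the job in; it is judged then, once.
Trained networks look in the newest picture that a camera, given by its name, has taken for a name from the list of things; names that differ only in an ending like _2 or _b are one class to them, and where a whole thing is asked for, a point or a joint stands for the part that bears it (a point fixed in the world has none). Each returns a list of dicts, best first, with "conf" (0 to 1); they miss things now and then, are a little off and sometimes report something else, mostly with a low value. They report only what shows in the picture. A call takes as long as a camera call.
- env.masks_of(camera, name): "mask" (384x512 bool, what is visible of it) and "pixel" ([row, column] in pixels, amid what is visible of it).
The state is a dict: "clock": time; "joints": joint angles; "joint_vel": joint speeds; "effort": joint torques, N m; "position": TCP position; "tool_rot": TCP orientation; "force": force on the tool from outside, world axes, zero at the start; "moment": the same for the moment, N m; "finger_gap": finger opening in mm; "gripper_force": force on a finger pad.
Only numpy, scipy, OpenCV 4.12 (cv2) and the standard library are available. Lean on these libraries where they do the work, as an engineer would, in place of code of your own. Each camera call takes 0.05 s, during which the arm holds its last target. There are 200 camera calls.

## Task

Swing the green hatch of the dust box shut, then push its red T-handle stud in and turn it a quarter turn clockwise, so that its cross pin hooks under the catch inside and stays locked when you let go. The catch sits deeper in some boxes than in others, so press only until you feel the stud bottom on its buffer, never ram or force it; leave the other things on the bench where they are.

Things in the scene. Friction and masses are not known exactly. Their poses are not given: they have to be found in the camera images.
- box: plywood dust box, 210 (x) by 190 (y) by 95 mm high, 12 mm walls, fixed to the bench. Origin: centre of its underside; z up; its -x side is the front, its +x side carries a black hose port and the hatch hinge. The hatch's underside is 95 mm up when shut, flush with the hinge axis, which is 105 mm behind the origin.
- hatch (a joint): opening angle of the green hatch (10 mm thick, covers the whole box top), rad: 0 shut (level, top face 105 mm above the bench), positive with the front edge raised. The hinge axis runs along the box's y at its back edge. A friction hinge: the hatch stays at any angle; about 5 N down near the front edge moves it, and it does not spring back. It rests on a hard stop at 0.
- hatch_hinge (a point): centre of the hatch's hinge axis, on the underside of the hatch; x, y, z axes turn with the hatch (x to the back along the hatch, z out of its top face).
- press_spot (a point): black rubber dot of 24 mm on the hatch's top face near the front +y corner (76 mm from the centre line), a clear place to press the hatch shut; 182 mm from the hinge axis along the hatch. Axes of the hatch. Mind the T-handle beside it, which stands 66 mm above the hatch and turns when bumped.
- handle (a point): centre of the red T-handle bar of the stud: 46 long (its own x axis), 10 thick (y), 32 high (z, the stud's axis). On the centre line of the hatch, 155 mm from the hinge axis; with the stud out, this point is 50 mm above the hatch's top face, and the bar's underside 34 mm above it; both sink as the stud is pressed.
- stud (a joint): turn of the stud, rad: 0 = unlocked, bar along the box's x (front to back, over the red line), end stop; grows clockwise seen from above to 1.57 = locked, bar crosswise over the white line, with an end stop at 1.60. Light friction (0.04 N m).
- plunger (a joint): how far the stud is pressed in, m: 0 = fully out, stroke 30 mm. A spring pushes it out, 2.4 N plus 0.2 N per mm. The pin is free to turn only once pressed through the catch, at a depth between 12 and 24 mm that differs from box to box and is not measured; 0.5 to 1 mm deeper the tip meets a stiff buffer (12 N per mm). Stop there at 5 to 12 N above the spring, and turn.
- pin: steel cross pin on the stud's foot, 24 long (its own x axis, parallel to the T-handle bar), 5 mm thick, just under the hatch. Origin: on the stud's axis, at the hatch's top face with the stud out; the pin is 16 mm under it. With the hatch shut it enters the catch's slot, 1.7 mm to spare each side, which keeps it from turning until it is through.
- chisel: wood-handled chisel, 240 mm, lying on the bench; bystander. Origin under its middle.
- clamp: steel bar clamp with red grip, 290 by 90 mm, lying on the bench; bystander. Origin under the middle of its bar.
- glue: white glue bottle, 56 mm across, 150 mm high; bystander. Origin: centre of its underside.
- offcut: dark hardwood offcut, 110 by 55 by 30 mm; bystander. Origin: centre of its underside.
- stud_hole (a point): steel washer of 28 mm on the hatch's top face where the stud goes in, on the stud's axis; axes of the hatch. The steel catch is under it in the box. After the quarter turn the spring lifts the stud 3 to 5 mm, until the pin seats in a notch of the catch (8 to 22 mm pressed in; needs a turn of 1.42 rad or more), where it stays when let go. Unlocked, it pops right out.

How it is judged:
By the outcome, as a careful person would: the job done as asked, in the order asked, and still so for the second after the job is handed in, with the robot touching nothing.
It also fails if it takes over 67 s, if anything falls off the work surface, if the arm or the gripper's body presses on something with over 40 N, if the wrist force passes 120 N, or if a joint passes its speed limit or range.

## Working session

There is one attempt and no reset: what is moved stays moved. The work goes in short steps, Python scripts to look and compute and a shell command to move; the robot and the scene stay as the last step left them, time stands still between calls to the robot, and variables do not carry over. Pictures are saved under pics/ and viewed, at most 10 in all, crops included, and the job is handed in when it is done.

```bash
ls; mkdir -p pics
cat > h.py <<'E'
import numpy as np, cv2
from station import env
def px2w(cam,r,c,d):
    m=env.camera_model(cam);K=np.array(m["camera_matrix"]);k=m["k1"]
    xd=np.array([(c-K[0,2])/K[0,0],(r-K[1,2])/K[1,1]]);x=xd.copy()
    for _ in range(20): x=xd/(1+k*(x@x))
    return np.array(m["R"]).T@(np.array([x[0]*d,x[1]*d,d])-np.array(m["t"]))
def cloud(cam,mask,depth):
    return np.array([px2w(cam,r,c,depth[r,c]) for r,c in zip(*np.where(mask&(depth>0)))])
E
python3 - <<'E'
from h import *
o=env.get_obs();print({k:np.round(v,3) for k,v in o.items()},env.hold_point_z)
ims=[]
for cam in("scene","top"):
    p,d=env.grab_frame(cam);ims.append(p);np.savez("f_"+cam,p=p,d=d)
    print(cam,np.round(-np.array(env.camera_model(cam)["R"]).T@np.array(env.camera_model(cam)["t"])))
    for n in("hatch","press_spot","handle","stud_hole","box","hatch_hinge"):
        for q in env.masks_of(cam,n)[:2]:
            m=q["mask"];P=cloud(cam,m,d)
            print(n,round(q["conf"],2),np.round(q["pixel"]),m.sum(),np.round(np.median(P,0)) if len(P) else None,np.round(np.percentile(P,[2,98],axis=0)).tolist() if len(P) else None)
cv2.imwrite("pics/a.png",cv2.cvtColor(cv2.resize(np.vstack(ims),(400*1,600)),cv2.COLOR_RGB2BGR))
for c,i in zip("st",ims): cv2.imwrite(f"pics/a_{c}.png",cv2.cvtColor(cv2.resize(i,(768,576)),cv2.COLOR_RGB2BGR))
E
```

```text
pics
{'clock': np.float64(0.0), 'joints': array([ 1.513,  0.502, -0.427,  1.551,  0.221,  1.138, -0.21 ]), 'joint_vel': array([ 0.001,  0.001,  0.   ,  0.001, -0.001, -0.001,  0.   ]), 'effort': array([-0.0000e+00, -5.6659e+01, -5.8170e+00, -2.7911e+01, -6.9000e-02,
        3.1000e-02,  0.0000e+00]), 'position': array([ 204.697, -616.198,  225.684]), 'tool_rot': array([-0.001,  0.987,  0.16 , -0.   ]), 'force': array([-0.433,  0.091, -0.276]), 'moment': array([-0.02 ,  0.039,  0.016]), 'gripper_force': np.float64(0.0), 'finger_gap': np.float64(91.754)} 18.8
scene [1496. -344.  735.]Traceback (most recent call last):
  File "<stdin>", line 9, in <module>
  File "h.py", line 9, in cloud
    return np.array([px2w(cam,r,c,depth[r,c]) for r,c in zip(*np.where(mask&(depth>0)))])
                     ~~~~^^^^^^^^^^^^^^^^^^^^
  File "h.py", line 4, in px2w
    m=env.camera_model(cam);K=np.array(m["camera_matrix"]);k=m["k1"]
ValueError: time passes only in moves, steps and waits
```

```bash
cat > h.py <<'E'
import numpy as np, cv2
from station import env
M={c:env.camera_model(c) for c in("scene","top")}
def px2w(cam,r,c,d):
    m=M[cam];K=np.array(m["camera_matrix"]);r,c,d=map(np.atleast_1d,(r,c,d))
    pts=np.stack([c,r],-1).astype(float)[:,None]
    x=cv2.undistortPoints(pts,K,np.array([m["k1"],0,0,0.]))[:,0]
    return (np.c_[x*d[:,None],d]-np.array(m["t"]))@np.array(m["R"])
def cloud(cam,mask,depth):
    r,c=np.where(mask&(depth>0)); return px2w(cam,r,c,depth[r,c]) if len(r) else np.zeros((0,3))
def look(cams=("scene","top"),names=("hatch","press_spot","handle","stud_hole")):
    out={}
    for cam in cams:
        p,d=env.grab_frame(cam);out[cam]=(p,d,{})
        for n in names:
            for q in env.masks_of(cam,n)[:2]:
                P=cloud(cam,q["mask"],d);out[cam][2].setdefault(n,P)
                print(cam,n,round(q["conf"],2),np.round(q["pixel"]),q["mask"].sum(),*( [np.round(np.median(P,0)),np.round(np.percentile(P,[2,98],axis=0)).tolist()] if len(P) else []))
    return out
def save(name,im,size=(768,576)): cv2.imwrite(f"pics/{name}.png",cv2.cvtColor(cv2.resize(im,size),cv2.COLOR_RGB2BGR))
E
python3 - <<'E'
from h import *
o=look(names=("hatch","press_spot","handle","stud_hole","box","hatch_hinge"))
for c in o:
    print(np.round(-np.array(M[c]["R"]).T@np.array(M[c]["t"])))
    save("a_"+c,o[c][0])
    np.savez("f_"+c,d=o[c][1],**o[c][2])
E
```

```text
scene hatch 0.61 [180. 284.] 4187 [584.  36. 139.] [[483.0, -50.0, 102.0], [677.0, 137.0, 209.0]]
scene hatch 0.39 [194. 280.] 7275 [614.  26. 111.] [[476.0, -62.0, 4.0], [712.0, 141.0, 188.0]]
scene press_spot 0.83 [179. 280.] 4134 [584.  35. 139.] [[486.0, -50.0, 104.0], [676.0, 135.0, 208.0]]
scene press_spot 0.56 [151. 274.] 143 [551.  36. 211.] [[530.0, 32.0, 189.0], [572.0, 46.0, 230.0]]
scene handle 0.47 [151. 278.] 131 [550.  36. 212.] [[530.0, 32.0, 193.0], [571.0, 45.0, 230.0]]
scene stud_hole 0.31 [149. 275.] 153 [550.  36. 211.] [[490.0, 31.0, 168.0], [571.0, 68.0, 230.0]]
scene box 0.82 [195. 282.] 7141 [616.  26. 111.] [[478.0, -61.0, 8.0], [712.0, 139.0, 189.0]]
scene box 0.45 [151. 275.] 170 [547.  36. 208.] [[529.0, 31.0, 170.0], [571.0, 46.0, 229.0]]
scene hatch_hinge 0.84 [182. 281.] 4135 [583.  35. 139.] [[482.0, -50.0, 102.0], [675.0, 133.0, 208.0]]
scene hatch_hinge 0.27 [169. 353.] 415 [432. 358.  17.] [[330.0, 311.0, -1.0], [540.0, 424.0, 28.0]]
top hatch 0.86 [200. 231.] 4898 [570.  40. 146.] [[481.0, -48.0, 107.0], [671.0, 132.0, 205.0]]
top press_spot 0.68 [194. 228.] 5034 [568.  40. 146.] [[480.0, -50.0, 105.0], [672.0, 135.0, 199.0]]
top handle 0.58 [202. 231.] 98 [548.  38. 221.] [[526.0, 32.0, 189.0], [573.0, 46.0, 232.0]]
top stud_hole 0.79 [199. 227.] 5142 [569.  40. 145.] [[480.0, -52.0, 8.0], [672.0, 136.0, 198.0]]
top box 0.86 [199. 230.] 5808 [562.  41. 139.] [[462.0, -52.0, 11.0], [697.0, 131.0, 184.0]]
top box 0.72 [198. 229.] 5015 [569.  40. 146.] [[480.0, -50.0, 106.0], [671.0, 134.0, 200.0]]
top hatch_hinge 0.85 [198. 229.] 4901 [569.  40. 146.] [[480.0, -48.0, 107.0], [671.0, 132.0, 205.0]]
[1496. -344.  735.]
[ 453.  -34. 1124.]
```

View pics/a_scene.png

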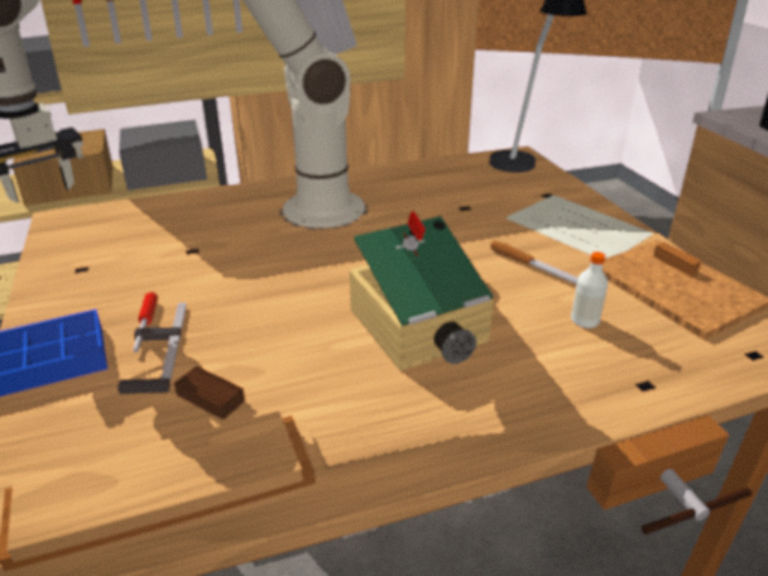

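View pics/a_top.png

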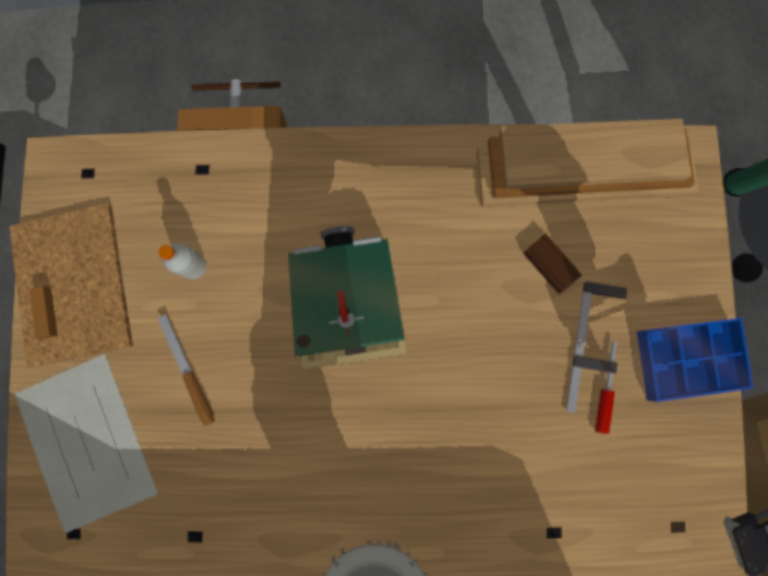

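The scene picture shows the green hatch open roughly 30°, the red handle at about (415,225) and the hose port at (455,340). The top picture shows the dot at (303,341), the washer and handle at (345,315), and the hinge at the top edge near y=245. The bystanders are all well clear.

Run:
```python
from h import *
f=np.load("f_top.npz");P=f["hatch"];d=f["d"]
for _ in range(6):
    c=P.mean(0);u,s,v=np.linalg.svd(P-c,full_matrices=False);n=v[2]*np.sign(v[2,2]);e=(P-c)@n;P=P[abs(e)<max(2.5,1.5*e.std())]
print("n",n,"std",e.std(),len(P),"open deg",np.degrees(np.arccos(n[2])),"yaw deg",np.degrees(np.arctan2(-n[1],-n[0])))
# n tilt: opening raises front(-x box) => n leans to +x box
yaw=np.arctan2(n[1],n[0]);print("yaw from n",np.degrees(yaw))
r=cv2.minAreaRect(P[:,:2].astype(np.float32));print(r)
print("dot",px2w("top",341/1.5,303/1.5,d[227,202]),"washer",px2w("top",320/1.5,347/1.5,d[213,231]))
# hull corners
h=cv2.approxPolyDP(cv2.convexHull(P[:,:2].astype(np.float32)),12,True)[:,0];print(h)
for q in h: print(np.round(P[np.argmin(((P[:,:2]-q)**2).sum(1))]))
```

```text
n [0.36791582 0.0503971  0.92849237] std 1.219137984323278 4171 open deg 21.798990757111227 yaw deg -172.2001677567306
yaw from n 7.799832243269404
((579.2084350585938, 42.89447021484375), (197.64759826660156, 185.41647338867188), 7.807053089141846)
dot [[492.1736031  107.77881021 175.13619681]] washer [[523.73586567  31.10513495 209.21356678]]
[[677.64     -36.19227 ]
 [655.3305   142.97298 ]
 [472.98703  119.48795 ]
 [497.6933   -58.282135]]
[678. -36. 106.]
[655. 143. 108.]
[473. 119. 181.]
[498. -58. 182.]
```

```bash
cat >> h.py <<'E'
from scipy.spatial.transform import Rotation as Ro
def st(): 
    o=env.get_obs();w,x,y,z=o["tool_rot"];R=Ro.from_quat([x,y,z,w]);return o,R
def go(p,yaw,R=None,pos=None):
    """shift cm and rotvec deg in tool axes to world p, tool down with tool-x at yaw deg"""
    o,R0=st();R=R or R0;pos=o["position"] if pos is None else pos
    G=Ro.from_euler("z",yaw,degrees=True)*Ro.from_euler("x",180,degrees=True)
    s=R.inv().apply(np.array(p)-pos)/10;w=np.degrees((R.inv()*G).as_rotvec())
    print("at",np.round(o["position"],1),"shift",np.round(s,2),"turn",np.round(w,1));return s,w
E
python3 -c "
from h import *
go((440,-330,330),60)
go((475,-60,330),97.8)"
```

```text
at [ 205.  -616.8  226.8] shift [ 31.35 -19.81 -10.32] turn [  0.   -0.  -41.6]
at [ 205.  -616.8  226.8] shift [ 43.18 -44.33 -10.32] turn [  0.    0.  -79.4]
```

```bash
python3 -m inch '[[4,-2.5,-3,0,0,-8,0],[9,-5.5,-6,0,0,-16,0],[14,-8.5,-9,0,0,-25,0],[19,-11.5,-10,0,0,-33,0],[24,-15,-10,0,0,-41,0]]' 20
python3 -c "
from h import *
go((470,-50,330),97.8)"
```

```text
clock: 1.42
position: [386.6, -398.7, 328.4]
tool_rot: [0.002, 0.868, 0.497, 0.0]
force: [0.4, -0.9, 0.1]
finger_gap: 46.6
gripper_force: 0.0
at [ 386.6 -398.7  328.4] shift [ 34.3  -10.44  -0.24] turn [  0.2   0.1 -38.2]
```

```bash
python3 -m inch '[[6,-1.8,-0.2,0,0,-8,0],[12,-3.6,-0.2,0,0,-16,0],[18,-5.4,-0.2,0,0,-24,0],[23,-7.2,-0.2,0,0,-32,0],[28,-9,-0.2,0,0,-38,0]]'
python3 -c "
from h import *
go((487,107,280),97.8)"
```

```text
clock: 2.05
position: [450.2, -111.0, 329.1]
tool_rot: [0.001, 0.659, 0.753, -0.0]
force: [0.0, 0.8, -0.4]
finger_gap: 0.8
gripper_force: 0.0
at [ 450.2 -111.   329.1] shift [21.12  6.54  4.88] turn [ 0.   0.1 -0.2]
```

```bash
python3 -m inch '[[5,1.6,1,0,0,0,0],[10.5,3.2,2,0,0,0,0],[16,4.9,3,0,0,0,0],[21,6.5,4,0,0,0,0],[21,6.5,8,0,0,0,0]]'
python3 - <<'E'
from h import *
o=look(("top",),("handle",))
save("b",o["top"][0][150:290,150:340],(760,560))
go((485,107,200),97.8)
E
```

```text
clock: 2.68
position: [489.2, 110.0, 250.5]
tool_rot: [0.001, 0.657, 0.754, 0.003]
force: [0.0, -1.8, -0.6]
finger_gap: 0.1
gripper_force: 0.0
top handle 0.57 [204. 228.] 98 [543.  37. 222.] [[524.0, 30.0, 193.0], [568.0, 45.0, 232.0]]
at [484.8 104.  245.7] shift [0.29 0.09 4.57] turn [-0.4 -0.  -0.2]
```

View pics/b.png

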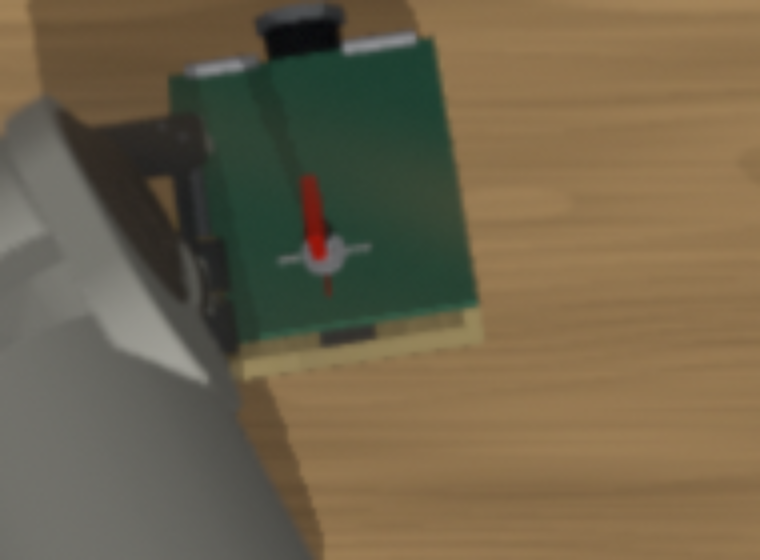

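The gripper body (185–235, 100–350) lies alongside the hatch and clear of the handle at (315,220). I'll descend now.

```bash
python3 -m inch '[[0.3,0,2,0,0,0,0],[0.3,0,4,0,0,0,0],[0.3,0,5.5,0,0,0,0],[0.3,-0.05,6.5,0,0,0,0],[0.3,-0.1,7.5,0,0,0,0]]'; python3 -m inch '[[0,-0.1,1,0,0,0,0],[0,-0.2,2,0,0,0,0],[0,-0.3,3,0,0,0,0],[0,-0.4,3.5,0,0,0,0],[0,-0.5,4,0,0,0,0]]'
```

```text
clock: 3.4
position: [486.3, 106.5, 173.4]
tool_rot: [0.0, 0.66, 0.751, 0.0]
force: [-0.6, -0.9, 3.7]
finger_gap: 0.4
gripper_force: 1.3
clock: 4.03
position: [480.9, 106.0, 133.4]
tool_rot: [-0.0, 0.66, 0.751, -0.0]
force: [-1.3, 0.2, 2.0]
finger_gap: 0.4
gripper_force: 1.2
```

```bash
python3 -m inch '[[0,-0.1,0.8,0,0,0,0],[0,-0.2,1.6,0,0,0,0],[0,-0.3,2.2,0,0,0,0],[0,-0.35,2.5,0,0,0,0],[0,-0.35,2.6,0,0,0,0]]'; python3 -m inch '[[0,0,0.1,0,0,0,0],[0,0,0.2,0,0,0,0],[0,0,0.3,0,0,0,0],[0,0,0.35,0,0,0,0],[0,0,0.35,0,0,0,0]]'
```

```text
clock: 4.65
position: [478.0, 105.6, 107.7]
tool_rot: [0.0, 0.66, 0.751, 0.0]
force: [0.8, 0.5, 1.9]
finger_gap: 0.4
gripper_force: 1.0
clock: 5.28
position: [477.9, 105.6, 105.2]
tool_rot: [0.001, 0.66, 0.751, -0.0]
force: [-3.2, -1.6, 12.9]
finger_gap: 0.7
gripper_force: 6.4
```

Force has risen to 12.9 N at z≈105, so the hatch is on its stop. I'll raise the tool, then look.

```bash
python3 -m inch '[[0,0,-4,0,0,0,0],[0,0,-10,0,0,0,0],[2,0,-15,0,0,0,0],[6,2,-15,0,0,0,0.5],[10,4,-15,0,0,0,1]]'
python3 - <<'E'
from h import *
o=look()
save("c",o["top"][0][150:290,150:340],(760,560))
for c in o:
    P=o[c][2].get("handle")
    if P is not None:
        T=P[P[:,2]>135]; print(c,len(T),np.round(T.mean(0),1),cv2.minAreaRect(T[:,:2].astype(np.float32)))
    H=o[c][2].get("hatch")
    if H is not None: print(np.percentile(H[:,2],[10,50,90]),cv2.minAreaRect(H[abs(H[:,2]-105)<5][:,:2].astype(np.float32)))
E
```

```text
clock: 5.9
position: [505.5, 209.5, 254.9]
tool_rot: [0.001, 0.661, 0.75, 0.0]
force: [-0.0, -0.2, 1.6]
finger_gap: 16.0
gripper_force: 0.0
scene hatch 0.9 [189. 279.] 2892 [579.  33. 105.] [[472.0, -53.0, 100.0], [676.0, 131.0, 156.0]]
scene press_spot 0.96 [187. 277.] 2950 [579.  33. 105.] [[472.0, -53.0, 99.0], [676.0, 133.0, 158.0]]
scene handle 0.66 [189. 281.] 2967 [578.  34. 105.] [[471.0, -52.0, 99.0], [676.0, 134.0, 159.0]]
scene handle 0.46 [161. 271.] 123 [518.  31. 158.] [[252.0, 27.0, 2.0], [538.0, 117.0, 172.0]]
scene stud_hole 0.92 [188. 276.] 2881 [578.  33. 105.] [[472.0, -51.0, 101.0], [676.0, 132.0, 154.0]]
top hatch 0.92 [202. 231.] 5210 [566.  40. 106.] [[466.0, -52.0, 101.0], [668.0, 133.0, 112.0]]
top press_spot 0.65 [201. 227.] 5256 [566.  40. 105.] [[466.0, -51.0, 100.0], [670.0, 134.0, 112.0]]
top press_spot 0.43 [216. 233.] 93 [515.  32. 170.] [[492.0, 27.0, 106.0], [535.0, 43.0, 174.0]]
top stud_hole 0.67 [201. 232.] 5087 [566.  39. 106.] [[468.0, -50.0, 102.0], [668.0, 131.0, 112.0]]
scene 124 [518.6  32.  157.8] ((515.3409423828125, 32.028839111328125), (48.28487014770508, 12.790263175964355), 9.09353256225586)
[103.2885075  105.11407413 107.5923479 ] ((568.7476196289062, 41.786094665527344), (211.78863525390625, 188.92173767089844), 7.555893421173096)
[103.02848677 105.501182   108.14697625] ((568.6516723632812, 41.557640075683594), (210.50889587402344, 186.59600830078125), 7.743375301361084)
```

View pics/c.png

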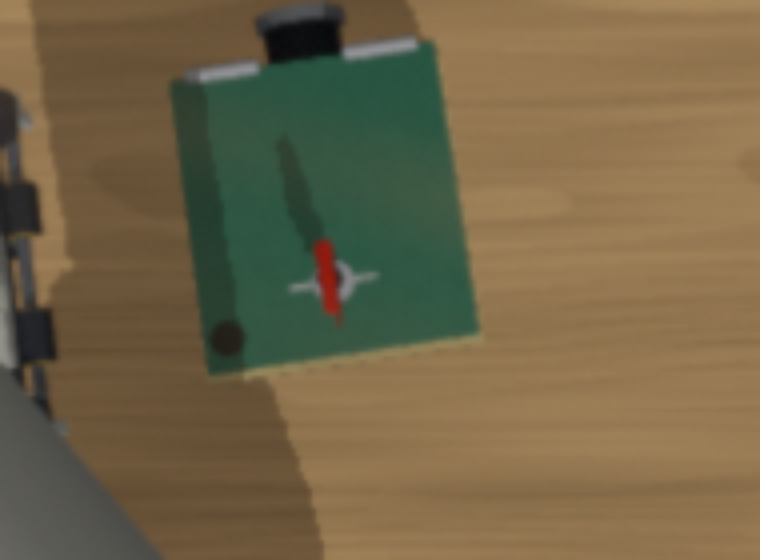

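The hatch is shut: the bar at (328,278) lies over the red line, and the white line crosses it. Next I'll refine the handle centre from its red pixels.

Run:
```python
from h import *
for c in("top","scene"):
    p,d=env.grab_frame(c);p=p.astype(int)
    m=(p[...,0]>90)&(p[...,0]>2*p[...,1])&(p[...,0]>2*p[...,2])
    r,cc=np.where(m); 
    # plane z=171 (bar top) intersection via depth-free ray
    a=px2w(c,r,cc,np.full(len(r),500.));o=-np.array(M[c]["R"]).T@np.array(M[c]["t"])
    for z in(171.,155.):
        X=o+(a-o)*((z-o[2])/(a[:,2]-o[2]))[:,None];k=(abs(X[:,0]-516)<45)&(abs(X[:,1]-33)<40);X=X[k]
        print(c,z,k.sum(),X.mean(0).round(1),cv2.minAreaRect(X[:,:2].astype(np.float32)))
    P=cloud(c,m,d);P=P[(abs(P[:,0]-516)<40)&(abs(P[:,1]-33)<35)&(P[:,2]>162)];print("depth",len(P),P.mean(0).round(1),cv2.minAreaRect(P[:,:2].astype(np.float32)))
go((516,33,270),187.8)
```

```text
top 171.0 66 [513.4  33.8 171. ] ((513.3732299804688, 33.683624267578125), (44.1985969543457, 9.161909103393555), 8.942140579223633)
top 155.0 66 [514.4  34.9 155. ] ((514.38037109375, 34.81400680541992), (44.940589904785156, 9.315711975097656), 8.942126274108887)
depth 66 [513.4  33.8 170.7] ((513.6293334960938, 33.95118713378906), (44.40675354003906, 9.306224822998047), 8.6025390625)
scene 171.0 100 [531.4  25.4 171. ] ((528.1293334960938, 28.22182846069336), (24.73248291015625, 68.93733215332031), 69.99641418457031)
scene 155.0 119 [513.8  34.3 155. ] ((513.7841796875, 34.01829147338867), (25.434703826904297, 86.69593811035156), 69.996337890625)
depth 49 [516.9  32.9 168.6] ((515.216064453125, 33.40446472167969), (47.0830192565918, 10.015666961669922), 6.074341773986816)
at [504.6 208.9 254.2] shift [-17.59  -1.11  -1.57] turn [ -0.    0.  -90.5]
```

```bash
python3 -m inch '[[-4,0,0,0,0,-10,1],[-8,0,0,0,0,-20,1],[-12,0,0,0,0,-30,1],[-16,-0.5,0,0,0,-40,1],[-17.5,-0.9,0,0,0,-50,1]]'; python3 -m inch '[[0,0,0,0,0,-10,1],[0,0,0,0,0,-20,1],[0,0,0,0,0,-30,1],[0,0,0,0,0,-40,1],[0,0,0,0,0,-40,1]]'
python3 -c "
from h import *
go((514,33.7,200),187.8);print(env.get_obs()['joints'].round(2))"
```

```text
clock: 7.12
position: [518.2, 31.4, 253.9]
tool_rot: [0.0, 0.28, 0.96, -0.001]
force: [0.1, 0.3, 0.4]
finger_gap: 91.8
gripper_force: 0.0
clock: 7.75
position: [518.0, 34.8, 254.0]
tool_rot: [-0.0, -0.063, 0.998, 0.0]
force: [-0.4, -0.3, -0.4]
finger_gap: 91.8
gripper_force: 0.0
at [518.   34.8 254. ] shift [ 0.41 -0.06  5.4 ] turn [ 0.1 -0.  -0.5]
[ 0.92  0.61 -1.43  1.83  0.64  1.28  1.02]
```

```bash
python3 -m inch '[[0.4,-0.05,2,0,0,-0.5,0.6],[0.4,-0.05,5,0,0,-0.5,0.5],[0.4,-0.05,8,0,0,-0.5,0.5],[0.4,-0.05,10.4,0,0,-0.5,0.4],[0.4,-0.05,11.4,0,0,-0.5,0.4]]' 10; python3 -m inch '[[0,0,0,0,0,0,0.3],[0,0,0,0,0,0,0.2],[0,0,0,0,0,0,0.1],[0,0,0,0,0,0,0],[0,0,0,0,0,0,0]]' 10
python3 - <<'E'
from h import *
o=env.get_obs();print(o["moment"],o["force"]);go((514,33.7,140),187.8)
p,d=env.grab_frame("scene");save("d",p[80:220,180:370],(760,560))
E
```

```text
clock: 8.38
position: [513.0, 33.9, 138.5]
tool_rot: [-0.001, -0.069, 0.998, -0.0]
force: [0.1, -0.5, -0.2]
finger_gap: 46.2
gripper_force: 0.0
clock: 9.0
position: [514.5, 35.5, 140.8]
tool_rot: [0.001, -0.069, 0.998, 0.001]
force: [-0.5, 3.9, 1.3]
finger_gap: 10.0
gripper_force: 10.0
[ 1.12501847e+00 -1.40530483e-01 -4.24932307e-04] [-0.51355244  3.91789148  1.27403273]
at [514.5  35.5 140.8] shift [ 0.07 -0.17  0.08] turn [0.1 0.1 0.1]
```

View pics/d.png

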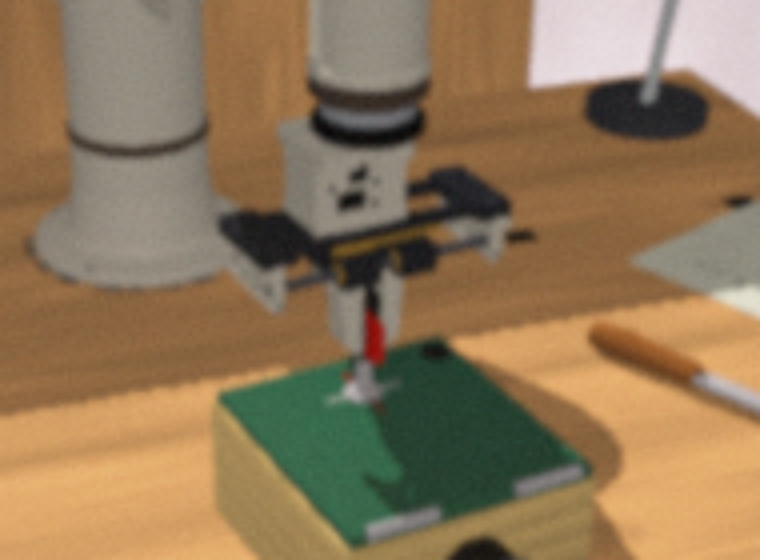

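The gripper holds the bar at (372,335), 10 mm between the fingers and square to it. I'll take up the 1.6 mm side offset, tighten the grip and start pressing.

```bash
python3 -m inch '[[0,0.15,0,0,0,0,0],[0,0.15,0,0,0,0,0],[0,0.15,0.3,0,0,0,0],[0,0.15,0.6,0,0,0,0],[0,0.15,0.9,0,0,0,0]]' 50;python3 -m inch '[[0,0,0.1,0,0,0,0],[0,0,0.2,0,0,0,0],[0,0,0.2,0,0,0,0]]'; python3 -c "
from h import *
print(env.get_obs()['moment'])"
```

```text
clock: 9.68
position: [514.4, 35.6, 131.2]
tool_rot: [0.0, -0.069, 0.998, 0.0]
force: [1.8, 2.5, 4.0]
finger_gap: 9.8
gripper_force: 50.0
clock: 10.05
position: [514.4, 35.6, 129.4]
tool_rot: [0.0, -0.069, 0.998, 0.0]
force: [2.5, 1.9, 3.0]
finger_gap: 9.3
gripper_force: 50.0
[ 0.60507283 -1.01342213 -0.00160355]
```

```bash
for i in 1; do python3 -m inch '[[0,0,0.1,0,0,0,0],[0,0,0.2,0,0,0,0],[0,0,0.2,0,0,0,0]]' | egrep "pos|force:"; python3 -m inch '[[0,0,0.1,0,0,0,0],[0,0,0.1,0,0,0,0]]'| egrep "pos|force:"; python3 -m inch '[[0,0,0.1,0,0,0,0],[0,0,0.1,0,0,0,0]]'| egrep "pos|force:"; done
```

```text
position: [514.3, 35.6, 127.4]
force: [4.1, 3.3, 4.1]
gripper_force: 50.0
position: [514.4, 35.6, 126.3]
force: [5.3, 2.6, 4.6]
gripper_force: 50.0
position: [514.3, 35.6, 125.3]
force: [5.7, 2.1, 4.7]
gripper_force: 50.0
```

```bash
python3 -m inch '[[-0.1,0.05,0,0,0,0,0],[-0.15,0.1,0,0,0,0,0],[-0.15,0.1,0,0,0,0,0]]' | egrep "pos|force:"; python3 -m inch '[[0,0,0.1,0,0,0,0],[0,0,0.1,0,0,0,0]]'| egrep "pos|force:"; python3 -c "
from h import *
print(env.get_obs()['moment'])"
```

```text
position: [514.5, 35.8, 124.8]
force: [0.9, -1.2, 4.8]
gripper_force: 50.0
position: [514.5, 35.9, 123.8]
force: [0.7, -2.9, 5.2]
gripper_force: 50.0
[-0.63933396 -0.3117577  -0.05450915]
```

```bash
python3 -m inch '[[0,-0.05,0.1,0,0,0,0],[0,-0.05,0.1,0,0,0,0]]' | egrep "pos|force:"; python3 -m inch '[[0,0,0.1,0,0,0,0],[0,0,0.1,0,0,0,0]]'| egrep "pos|force:"
```

```text
position: [514.6, 35.8, 123.0]
force: [-0.9, -2.9, 5.5]
gripper_force: 50.0
position: [514.7, 35.9, 122.4]
force: [-2.5, -2.9, 10.4]
gripper_force: 50.0
```

```bash
python3 -m inch '[[0,0,0.1,0,0,0,0],[0,0,0.1,0,0,0,0]]'| egrep "pos|force:"
```

```text
position: [514.7, 35.9, 121.9]
force: [-2.6, -3.0, 14.1]
gripper_force: 50.0
```

Contact is clear: z stops falling and the force is 14.1 N, about 8 N above the spring at roughly 18.5 mm depth. Now I'll turn the stud.

```bash
python3 -m inch '[[0.07,-0.1,0,0,0,0,0],[0.07,-0.1,0,0,0,5,0],[0.07,-0.1,0,0,0,10,0],[0.07,-0.1,0,0,0,15,0]]' | egrep "pos|rot|force:"; python3 -c "
from h import *
print(env.get_obs()['moment']);go((514,34,120),187.8)"
```

```text
position: [514.6, 35.7, 122.0]
tool_rot: [-0.0, 0.063, 0.998, -0.0]
force: [-1.9, -2.5, 13.2]
gripper_force: 50.0
[-0.48067024  0.49998642  0.07878616]
at [514.6  35.7 122. ] shift [ 0.04 -0.17  0.2 ] turn [ -0.   -0.  -15.1]
```

```bash
python3 -m inch '[[0.05,-0.05,0,0,0,8,0],[0.05,-0.05,0,0,0,16,0],[0.05,-0.05,0,0,0,24,0],[0.05,-0.05,0,0,0,32,0],[0.05,-0.05,0,0,0,40,0]]' | egrep "pos|rot|force:"; python3 -c "
from h import *
print(env.get_obs()['moment'],env.get_obs()['joints'].round(2));go((514,34,120),97.8)"
```

```text
position: [514.4, 35.4, 122.1]
tool_rot: [0.0, 0.402, 0.916, 0.0]
force: [-1.5, -0.8, 13.1]
gripper_force: 50.0
[-0.37928576  0.2780255   0.01764743] [ 0.69  0.6  -1.04  1.96  0.64  0.95  0.07]
at [514.4  35.4 122.1] shift [-0.07 -0.12  0.21] turn [ 0.   0.  34.8]
```

```bash
python3 -m inch '[[0,0,0,0,0,9,0],[0,0,0,0,0,18,0],[0,0,0,0,0,27,0],[0,0,0,0,0,35.5,0],[0,0,0,0,0,35.5,0]]' | egrep "pos|rot|force:"; python3 -c "
from h import *
print(env.get_obs()['moment'],env.get_obs()['joints'].round(2));go((514,34,120),97.8)"
```

```text
position: [514.2, 35.3, 122.1]
tool_rot: [0.0, 0.661, 0.751, -0.0]
force: [-2.6, -1.1, 12.6]
gripper_force: 50.0
[-0.47642301  0.38419546  0.01687621] [ 0.6   0.53 -0.9   1.97  0.53  0.9  -0.45]
at [514.2  35.3 122.1] shift [-0.12 -0.04  0.21] turn [ 0.   0.  -0.5]
```

```bash
python3 -m inch '[[0,0,-0.1,0,0,0.4,0],[0,0,-0.2,0,0,0.4,0],[0,0,-0.3,0,0,0.4,0],[0,0,-0.4,0,0,0.4,0],[0,0,-0.4,0,0,0.4,0]]' | egrep "pos|force:"; python3 -m inch '[[0,0,-0.1,0,0,0,0],[0,0,-0.1,0,0,0,0]]' | egrep "pos|force:"
```

```text
position: [514.1, 35.2, 125.2]
force: [-0.2, -0.4, 3.9]
gripper_force: 50.0
position: [514.2, 35.1, 126.2]
force: [0.1, 0.4, 4.2]
gripper_force: 50.0
```

```bash
python3 -m inch '[[0,0,-0.05,0,0,0,0],[0,0,-0.1,0,0,0,0],[0,0,-0.1,0,0,0,0]]' | egrep "pos|force:"
```

```text
position: [514.1, 35.1, 127.1]
force: [1.0, 0.5, 1.7]
gripper_force: 50.0
```

The force is dropping at about 5 mm of rise, so the pin is seating. I'll release and retreat straight up.

```bash
python3 -m inch '[[0,0,0,0,0,0,0.2],[0,0,0,0,0,0,0.4],[0,0,0,0,0,0,0.6],[0,0,0,0,0,0,0.6],[0,0,0,0,0,0,0.6]]' | egrep "pos|force:|gap"; python3 -m inch '[[0,0,-3,0,0,0,0.6],[0,0,-7,0,0,0,0.6],[0,0,-12,0,0,0,0.6],[6,0,-13,0,0,0,0.6],[12,0,-13,0,0,0,0.6]]' | egrep "pos|force:";  python3 -m inch '[[6,0,0,0,0,0,0.6],[6,0,0,0,0,0,0.6]]' | egrep "pos|force:"
python3 - <<'E'
from h import *
p,d=env.grab_frame("top");save("e",p[150:290,150:340],(760,560));q=p.astype(int)
m=(q[...,0]>90)&(q[...,0]>2*q[...,1])&(q[...,0]>2*q[...,2])
P=cloud("top",m,d);P=P[(abs(P[:,0]-516)<40)&(abs(P[:,1]-33)<40)&(P[:,2]>120)];print(len(P),P.mean(0).round(1),np.median(P[:,2]),cv2.minAreaRect(P[:,:2].astype(np.float32)))
E
```

```text
position: [514.2, 34.8, 127.2]
force: [-0.5, 0.4, 0.3]
finger_gap: 52.5
gripper_force: 0.0
position: [500.8, 154.2, 258.8]
force: [0.4, 0.5, -0.4]
gripper_force: 0.0
position: [489.8, 220.3, 258.1]
force: [0.8, -1.4, -0.3]
gripper_force: 0.0
67 [512.5  33.4 154.2] 157.3152184050192 ((513.4525146484375, 33.158512115478516), (8.731800079345703, 41.87572479248047), 6.230733394622803)
```

View pics/e.png

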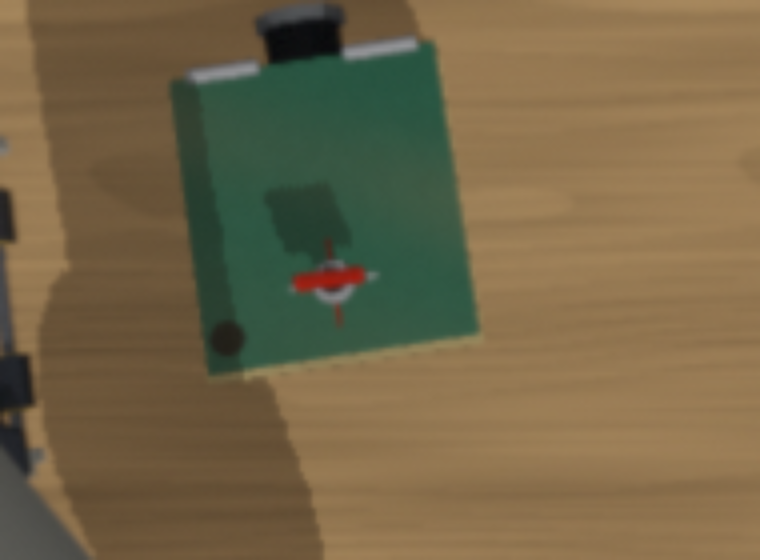

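The bar at (330,280) now lies crosswise over the white line. Its top is at z≈157 instead of 171, so the stud stays about 14 mm in: locked.

```bash
python3 -c "
from station import env
print(env.finish_job())"
```

```text
the job is handed in; nothing more can be done
None
```

The job is handed in: the hatch is shut, and the stud is pressed to its buffer, turned a quarter turn clockwise and seated about 14 mm in after release; the other things on the bench were not touched.

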